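# Seat the measuring-cell cover on its hidden pin and hold it down

### The job

On the cream analyser, swing the lock arm with the red cross bar up over centre and all the way back, clear of the platen. Then take the black cover with the orange grip, lay it hole side down over the platen and slide it along the slot until it drops onto the locating pin and lies flat, and press it down until the platen is fully down. Finish while still holding the cover pressed down, with the lock arm open, and leave the other things on the bench where they are.

Things in the scene. Friction and masses are not known exactly. Their poses are not given: they have to be found in the camera images.
- analyser: low cream bench analyser, fixed, 240 x 170 mm, deck 50 mm high. Origin: on the bench, directly below the middle of the platen; z up; x points from the platen to the rear hump (80 mm high, 107 to 162 mm along +x), y is across. On the deck lies a sprung aluminium platen, 90 mm in x, 130 mm in y, with a dark slot along y
- platen_top (a point): middle of the platen's top face, axes as the analyser's, 58 mm above the bench when raised. A fixed brass locating pin (12 mm across, tip bevelled to 6 mm) stands out of the slot, on the line x = 0, set by hand anywhere from y = -15 to +15 mm; its place is not reported. Its tip is 67 mm above the bench, 9 mm above the raised platen
- platen (a joint): sinking of the sprung platen (m): 0 = raised (top face 58 mm above the bench), 0.006 = fully down on its stop (top face 52 mm). It starts to sink at about 5.5 N and is fully down at about 10 N, the cover's own weight (about 3 N) included, so the cover alone does not sink it
- lock_arm (a joint): angle of the steel lock arm (rad): 0 = shut, lying level over the platen and pin; 1.57 = upright; 2.7 = open on its stop, leaning back over the rear. Swings freely; falls by its own weight to either side of upright
- lock_hinge (a point): hinge of the lock arm, 75 mm along the analyser's +x from the platen middle, 92 mm above the bench; the hinge axis is the analyser's y axis. The arm is 120 mm long from the hinge to its cross bar, 14 mm wide, and two steel lugs hold it at the hinge (top 104 mm above the bench)
- lock_grip (a point): point to grip on the lock arm's red round cross bar (12 mm thick, 130 mm long, parallel to the analyser's y axis, centred on the arm's end). The point lies on the bar's axis, 45 mm to the +y side of the arm. Shut, it is 45 mm to the -x side of the platen middle and 92 mm above the bench
- cover: loose round black cover, 90 mm across, 22 mm thick, 0.2 to 0.4 kg, lying hole side down on the bench. Origin: centre of its underside, z up. In the centre of the underside is a blind hole 15 mm across and 18 mm deep, which cannot be seen. On top an orange upright grip: 56 mm long along the cover's x axis, 16 mm thick along y, from 22 to 62 mm above the underside
- cover_grip (a point): point in the middle of the cover's orange grip, 46 mm above the underside
- dish: small clear plastic dish, 60 mm across, 14 mm high, lying near the cover; origin at the centre of its base; a bystander
- jar: small amber jar with white cap, 40 mm across, 55 mm high, standing near the cover; origin at the centre of its base; a bystander
- beaker: glass beaker, 56 mm across, 70 mm high; origin at the centre of its base; a bystander
- vial: white vial with teal cap, 28 mm across, 50 mm high; origin at the centre of its base; a bystander
- wash_bottle: white wash bottle with teal cap, 70 mm across, 170 mm high; origin at the centre of its base; a bystander
- flask: glass flask, 72 mm across, 136 mm high; origin at the centre of its base; a bystander
Mind the look-alikes: they are no part of the job. What is shaped like the cover but purple is not meant.

How it is judged:
By the outcome, as a careful person would: the job done as asked, in the order asked, and still so for the second after the job is handed in, while the arm keeps its last pose, push and grip.
It also fails if it takes over 72 s, if anything falls off the work surface, if the arm or the gripper's body presses on something with over 40 N, if the wrist force passes 120 N, or if a joint passes its speed limit or range.

### The arm

A 6-joint arm with a two-finger parallel gripper is mounted at the origin on the work surface. World frame = base frame: x ahead of the robot, y to its left, z up, the work surface at z = 0. Lengths are in m, angles in rad, forces in N, time in s.
With the tool pointing down it reaches from about 0.35 to 0.775 m from the base axis. Payload 7.3 kg.
Tool frame: the origin (TCP) lies at the very end of the fingers, on their centre line; the grasp point (between the pads) lies 19 mm behind it (robot.tcp_to_grasp is the z of the grasp point in the tool frame, in m); z points along the fingers, y is the line along which they close (so a half turn about z gives the same grasp; the last joint's range is limited). The gripper opens to 92 mm and grips with 3 to 60 N. Pads are 19 mm wide; open, the fingers measure 130 mm over their backs; the gripper's body (75 mm by 190 mm) begins 47 mm behind the grasp point.
Start: joints at [-1.293, 0.342, 1.524, -0, 1.275, -0.146], TCP at [0.216, -0.479, 0.227] pointing down, gripper open.
Joint ranges: [-2.53, 2.53], [-0.77, 2.02], [0.04, 2.7], [-1, 4.14], [0.28, 2.66], [-3.11, 3.11]. Speed limits (rad/s): [2.57, 2.57, 3.14, 3.14, 3.14, 3.14].

### API

Orientations are given as [roll, pitch, yaw] about the fixed x, y, z axes, in that order (R = Rz(yaw) Ry(pitch) Rx(roll)).
In Python, from cell import monitor, read_camera, get_calibration, job, robot gives the robot as it stands. The module is installed in compiled form; this text tells all that it offers.
- The arm moves only by the tool send_rows, never from a script. Its argument "targets" is a list of rows, each an object with "translation": the shift along the tool's x, y, z in cm, a list of three; "spin": the turn about the tool's z in degrees; "jaw": the opening, from 0 (shut) to 1 (fully open). A call has exactly 5 rows; each row is the pose to reach, as a shift and turn from the pose commanded when the call began, along the tool's axes at that moment; what a row does not reach only later rows make up. A row lasts 1/10 s, in which the tool goes at most 50 mm and 8.59 degrees, less where a joint would pass 70% of its speed; a pose out of reach is approached as far as the arm can. A call with a gripper value outside its range is refused whole. The fingers move at their own pace and stop on an object; "force" is the grip in N (left out, the last holds). Time passes only in rows, so rows that repeat a pose let the fingers close, or fill a call up. It gives the time, the measured TCP pose, the force, the opening and the grip force at its end, in the units of the state.
- monitor.observe(): the state, without advancing time (a new reading comes with each control period).
- read_camera(name): name is "scene" or "side" or "wrist"; returns (picture, depth): 384x512x3 uint8, red, green, blue; 384x512 float32, m along the optical axis (not along the pixel's ray), 0 where there is no reading.
- get_calibration(name): a dict with "intrinsics" (3x3 intrinsics, pixels), "origin" and "orientation" of the camera in the world; the wrist camera has in their place "hand_eye" (4x4, takes a point from camera to tool coordinates, whose origin is the TCP and whose axes are the flange's). Camera axes: x right, y up, looking along -z (the intrinsics and any distortion apply to the point x, -y, -z); pixel columns grow to the right and rows downward; lengths in m; the calibration is good to about 2 mm. A picture is of the moment at which its call begins: read the wrist's pose just before it. get_calibration takes no time and is no camera call.
- job.hand_in(): hands the job in; it is judged then, once.
The state is a dict: "time": time; "qpos": joint angles; "qvel": joint speeds; "joint_efforts": joint torques, N m; "tool_pos": TCP position; "tool_rot": TCP orientation; "contact_force": force on the tool from outside, world axes, zero at the start; "torque": the same for the moment, N m; "opening": finger opening in m; "grip_force": force on a finger pad.
Only numpy, scipy, OpenCV 4.12 (cv2) and the standard library are available. Lean on these libraries where they do the work, as an engineer would, in place of code of your own. Each camera call takes 0.05 s, during which the arm holds its last target. There are 200 camera calls.

## Working session

There is one attempt and no reset: what is moved stays moved. The work goes in short steps, Python scripts to look and compute and a tool call to move; the robot and the scene stay as the last step left them, time stands still between calls to the robot, and variables do not carry over. Pictures are saved under pics/ and viewed, at most 10 in all, crops included, and the job is handed in when it is done.

Besides the shell and the picture viewer there is one more tool, called after ">>>" as name([rows], argument=value, ...), one row to a line, values as JSON. send_rows: Moves the arm, as the interface text tells. Its arguments: {"type":"object","properties":{"targets":{"type":"array"},"force":{"type":"number"}},"required":["targets"]}

```bash
mkdir -p pics; ls; python3 - <<'E'
from cell import monitor, read_camera, get_calibration, robot
import cv2,numpy as np
s=monitor.observe();print({k:np.round(v,3) for k,v in s.items()}); print(robot.tcp_to_grasp)
ims=[]
for n in("scene","side"):
    p,d=read_camera(n);np.savez(f"{n}0.npz",p=p,d=d);c=get_calibration(n);print(n,c)
    cv2.imwrite(f"pics/{n}0.png",cv2.resize(p[:,:,::-1],(800,600),interpolation=cv2.INTER_CUBIC))
print(get_calibration("wrist"))
E
```

```text
pics
{'time': np.float64(0.0), 'qpos': array([-1.293,  0.343,  1.525, -0.   ,  1.275, -0.146]), 'qvel': array([ 0.001, -0.   , -0.001,  0.   ,  0.   ,  0.001]), 'joint_efforts': array([ 1.0000e-03, -4.3123e+01, -2.4422e+01,  7.2000e-02,  5.6000e-02,
       -0.0000e+00]), 'tool_pos': array([ 0.216, -0.478,  0.226]), 'tool_rot': array([-3.14 , -0.   ,  0.424]), 'contact_force': array([-0.273,  0.205, -0.556]), 'torque': array([-0.004, -0.013,  0.04 ]), 'grip_force': np.float64(0.0), 'opening': np.float64(0.092)}
-0.0188
scene {'intrinsics': array([[482.79365185,   0.        , 255.25673538],
       [  0.        , 482.79365185, 191.22164416],
       [  0.        ,   0.        ,   1.        ]]), 'origin': array([1.36866453, 0.89102335, 1.22606788]), 'orientation': array([ 0.77165314, -0.02005798,  2.35943158])}
side {'intrinsics': array([[500.15243396,   0.        , 251.26902102],
       [  0.        , 500.15243396, 194.49688372],
       [  0.        ,   0.        ,   1.        ]]), 'origin': array([0.40141447, 0.90830476, 1.03762903]), 'orientation': array([ 0.69976087, -0.01246432, -2.88567882])}
{'intrinsics': array([[324.37005873,   0.        , 258.27356719],
       [  0.        , 324.37005873, 192.77685299],
       [  0.        ,   0.        ,   1.        ]]), 'hand_eye': array([[-7.77271044e-04,  9.55689280e-01,  2.94376282e-01,
         8.01992593e-02],
       [ 9.99999662e-01,  6.63672733e-04,  4.85792753e-04,
        -9.06523980e-04],
       [ 2.68897415e-04,  2.94376560e-01, -9.55689473e-01,
        -1.58214655e-01],
       [ 0.00000000e+00,  0.00000000e+00,  0.00000000e+00,
         1.00000000e+00]])}
```

View pics/scene0.png

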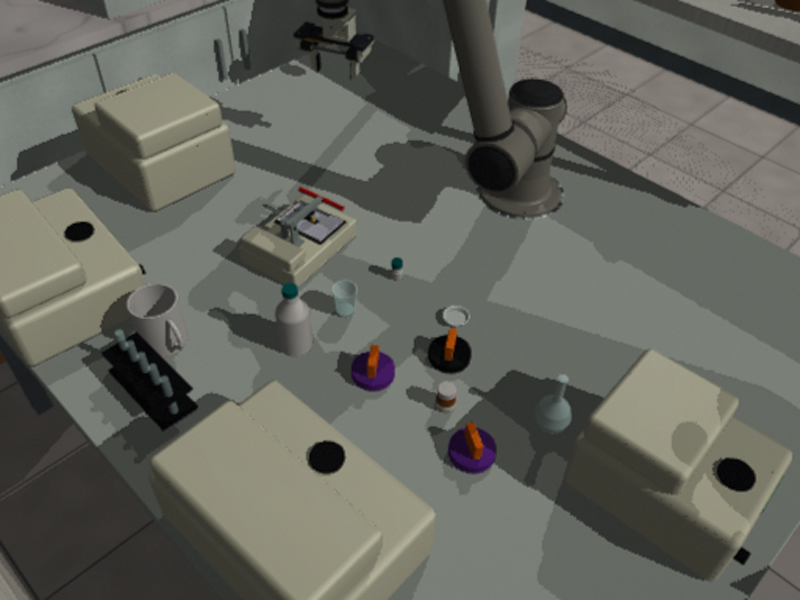

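View pics/side0.png

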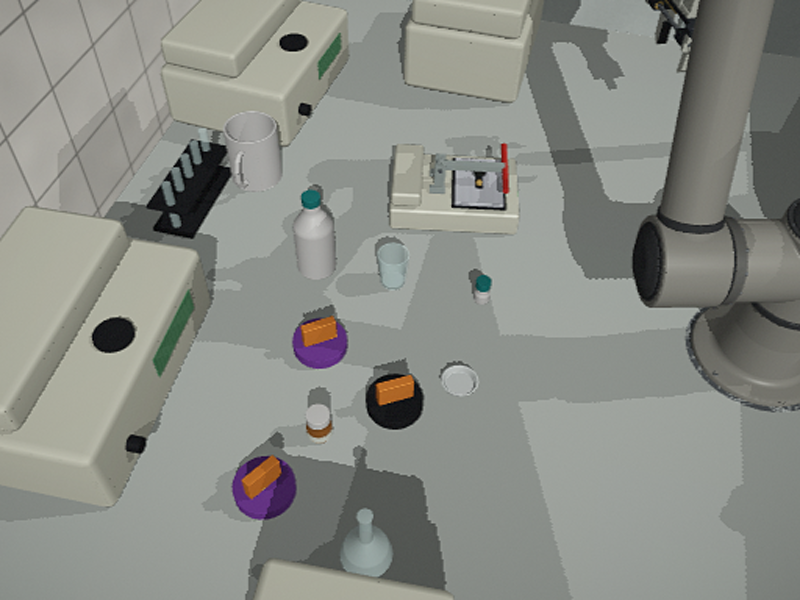

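Scene picture: the candidates are the black cover (450,352) and two purple look-alikes, (373,370) and (472,450). The round black patches on the big instruments, (80,231), (326,457) and (735,474), are not covers. I choose the black one with the orange grip, which is at (395,400) in the side view. The red bar is at (322,198) in scene and (505,168) in side.

```bash
cat > h.py <<'E'
import numpy as np,cv2
from scipy.spatial.transform import Rotation as Ro
from cell import monitor, read_camera, get_calibration
def cam(n,st=None):
    c=get_calibration(n)
    if n!="wrist": return c["intrinsics"],Ro.from_euler("xyz",c["orientation"]).as_matrix(),np.array(c["origin"])
    R=Ro.from_euler("xyz",st["tool_rot"]).as_matrix();H=c["hand_eye"]
    return c["intrinsics"],R@H[:3,:3],R@H[:3,3]+st["tool_pos"]
def rays(C,uv):
    K,R,o=C;uv=np.atleast_2d(uv).astype(float)
    return np.c_[(uv[:,0]-K[0,2])/K[0,0],-(uv[:,1]-K[1,2])/K[1,1],-np.ones(len(uv))]@R.T
def onplane(C,uv,z):
    r=rays(C,uv);return C[2]+r*((z-C[2][2])/r[:,2])[:,None]
def cloud(C,d,m):
    v,u=np.nonzero(m&(d>0));return C[2]+rays(C,np.c_[u,v])*d[v,u][:,None],np.c_[u,v]
def hsv(p): return cv2.cvtColor(p,cv2.COLOR_RGB2HSV)
def red(p):
    h=hsv(p);return ((h[...,0]<5)|(h[...,0]>174))&(h[...,1]>170)&(h[...,2]>60)
def orange(p):
    h=hsv(p);return (h[...,0]>6)&(h[...,0]<16)&(h[...,1]>180)&(h[...,2]>80)
def blobs(m,a=15):
    n,l,s,c=cv2.connectedComponentsWithStats(m.astype(np.uint8),connectivity=8)
    return [(l==i,c[i],s[i,4]) for i in range(1,n) if s[i,4]>=a]
E
python3 - <<'E'
from h import *
np.set_printoptions(precision=4,suppress=True)
for n in("scene","side"):
    z=np.load(n+"0.npz");p,d=z["p"],z["d"];C=cam(n)
    for f in(red,orange):
        for m,c,a in blobs(f(p)):
            P,uv=cloud(C,d,m)
            md=np.median(P,0);P=P[np.linalg.norm(P-md,axis=1)<.1]
            w,V=np.linalg.eigh(np.cov(P[:,:2].T));ax=V[:,1];t=(P[:,:2]-P[:,:2].mean(0))@ax
            print(n,f.__name__,c,a,P.mean(0),"zmax",P[:,2].max(),"yaw",np.degrees(np.arctan2(ax[1],ax[0])),"len",np.ptp(t))
    # platen/pin:brass
    s=800/512
    pts={"scene":[(80,231)],"side":[(479,182)]}
    h=hsv(p)
    br=(h[...,0]>18)&(h[...,0]<32)&(h[...,1]>120)&(h[...,2]>70)
    for m,c,a in blobs(br,3):
        P,_=cloud(C,d,m);print(n,"brass",c,a,np.median(P,0))
z=np.load("side0.npz");p=z["p"]
cv2.imwrite("pics/crop1.png",np.hstack([cv2.resize(p[80:160,240:340,::-1],(400,320),interpolation=cv2.INTER_CUBIC),cv2.resize(p[210:290,210:310,::-1],(400,320),interpolation=cv2.INTER_CUBIC)]))
E
```

```text
scene red [196.7143 122.6429] 28 [ 0.4831 -0.2818  0.0963] zmax 0.10181572604946965 yaw 103.47270662816143 len 0.05116717221403052
scene red [212.5172 130.    ] 29 [ 0.4695 -0.2071  0.0969] zmax 0.1041133808848238 yaw 102.30424702719863 len 0.05902113054536992
scene orange [288.3187 219.0989] 91 [0.5605 0.2615 0.0558] zmax 0.06597164597680516 yaw -142.32818006931413 len 0.06951156926470022
scene orange [238.3168 230.3663] 101 [0.7087 0.1848 0.0565] zmax 0.07011399588066025 yaw -140.17437570210518 len 0.06045664311647928
scene orange [303.9065 281.0093] 107 [0.7032 0.4523 0.0583] zmax 0.06716837966748224 yaw 58.17832426689236 len 0.05721886270670718
scene brass [200.2 140.4] 5 [ 0.5186 -0.2226  0.0653]
side red [322.   97.5] 36 [ 0.4841 -0.2782  0.0963] zmax 0.09997267341109284 yaw 99.74963427586763 len 0.05697239743177958
side red [323.06 114.82] 50 [ 0.4685 -0.2031  0.0958] zmax 0.10043307385272793 yaw 99.59329315755765 len 0.0673735291459124
side orange [203.7251 211.5808] 291 [0.7009 0.1858 0.0495] zmax 0.06628460082653831 yaw -142.6672892306839 len 0.05449421334802185
side orange [252.4792 249.2262] 336 [0.5546 0.263  0.0491] zmax 0.06596497040202587 yaw -148.93688023055793 len 0.056019288360298375
side orange [203.7167 276.05  ] 60 [0.6482 0.3507 0.028 ] zmax 0.03720999481434162 yaw -155.4210286078559 len 0.035300752592424024
side orange [167.153  304.8045] 353 [0.6964 0.4527 0.0518] zmax 0.06628803277043538 yaw 58.87466438083457 len 0.05605495949669273
side brass [419.6667   4.3333] 3 [ 0.2653 -0.5058  0.2999]
side brass [305.8462 116.4615] 13 [ 0.518  -0.2212  0.064 ]
```

View pics/crop1.png

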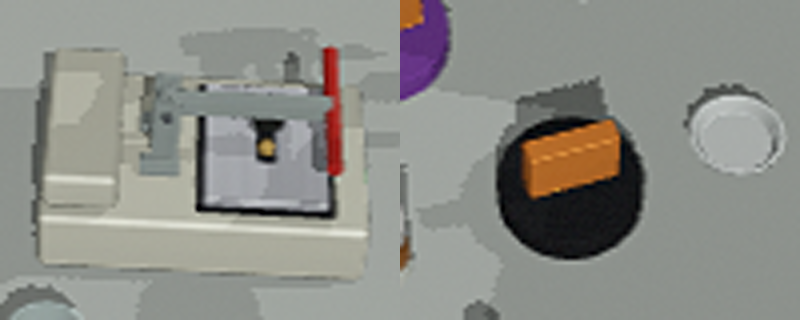

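The crop confirms the black disc with the orange grip, with the dish to its right, and the lock arm shut over the platen with the brass pin visible on its +y side. I estimate the analyser yaw at about 11° and the platen middle near (0.520, -0.234). Next I move above the bar.

>>> send_rows([
  {"translation":[3.5,-1.5,0],"spin":-8,"jaw":1},
  {"translation":[7,-3,0],"spin":-16,"jaw":1},
  {"translation":[10.5,-4.5,0],"spin":-24,"jaw":1},
  {"translation":[14,-6,0],"spin":-32,"jaw":1},
  {"translation":[17,-7.5,0],"spin":-40,"jaw":1},
], force=10)

```text
time: 0.6
tool_pos: [0.3409, -0.3387, 0.2264]
tool_rot: [-3.141, -0.0, 1.128]
contact_force: [-0.0, -0.0, 0.3]
opening: 0.0918
grip_force: 0.0
```

```bash
cat >> h.py <<'E'
def plan(tgt,yaw,st=None):
    """world TCP target, yaw of tool x (deg) -> tool shift cm, spin deg"""
    st=st or monitor.observe()
    R=Ro.from_euler("xyz",st["tool_rot"]).as_matrix()
    y0=np.degrees(np.arctan2(R[1,0],R[0,0]))
    print("t",round(float(st["time"]),2),"at",np.round(st["tool_pos"],4),"yaw",round(y0,2),"F",np.round(st["contact_force"],1),"open",round(float(st["opening"]),4),"grip",st["grip_force"])
    print("shift cm",np.round(R.T@(np.array(tgt)-st["tool_pos"])*100,2),"spin",round(-((yaw-y0+180)%360-180),2))
E
python3 -c "
from h import *
plan([.467,-.199,.23],101)"
```

```text
t 0.6 at [ 0.3409 -0.3387  0.2264] yaw 64.63 F [-0.  -0.   0.3] open 0.0918 grip 0.0
shift cm [18.03  5.4  -0.35] spin -36.37
```

>>> send_rows([
  {"translation":[3.7,1.1,0],"spin":-8,"jaw":1},
  {"translation":[7.5,2.2,0],"spin":-16,"jaw":1},
  {"translation":[11.5,3.3,0],"spin":-24,"jaw":1},
  {"translation":[15,4.4,0],"spin":-32,"jaw":1},
  {"translation":[18,5.4,0],"spin":-36.5,"jaw":1},
])

```text
time: 1.1
tool_pos: [0.4676, -0.1998, 0.2264]
tool_rot: [-3.141, -0.001, 1.765]
contact_force: [1.1, -0.7, -0.7]
opening: 0.0918
grip_force: 0.0
```

```bash
python3 - <<'E'
from h import *
np.set_printoptions(precision=4,suppress=True)
plan([.467,-.199,.23],101)
st=monitor.observe();p,d=read_camera("wrist");C=cam("wrist",st);np.savez("w1.npz",p=p,d=d)
cv2.imwrite("pics/w1.png",p[:,:,::-1])
for m,c,a in blobs(red(p),100):
    P,uv=cloud(C,d,m);P=P[np.linalg.norm(P-np.median(P,0),axis=1)<.09]
    # cylinder top: highest pts line
    T=P[P[:,2]>np.percentile(P[:,2],60)]
    w,V=np.linalg.eigh(np.cov(T[:,:2].T));ax=V[:,1]
    print("red",c,a,P.mean(0),T.mean(0),np.degrees(np.arctan2(ax[1],ax[0])),P[:,2].max(),np.ptp((P[:,:2]-P[:,:2].mean(0))@ax))
h=hsv(p);br=(h[...,0]>18)&(h[...,0]<32)&(h[...,1]>120)&(h[...,2]>70)
for m,c,a in blobs(br,15):
    P,_=cloud(C,d,m);print("brass",c,a,np.median(P,0),onplane(C,c,.067))
E
```

```text
t 1.1 at [ 0.4676 -0.1998  0.2264] yaw 101.12 F [ 1.1 -0.7 -0.7] open 0.0918 grip 0.0
shift cm [ 0.09 -0.05 -0.36] spin 0.12
red [256.5825 216.2662] 1236 [ 0.4722 -0.2312  0.097 ] [ 0.4725 -0.2311  0.0982] 101.15183199776902 0.09963783324231118 0.1170706567783612
brass [299.9    206.1556] 90 [ 0.5162 -0.2227  0.0657] [[ 0.5161 -0.2223  0.067 ]]
brass [ 78.1736 275.6942] 121 [ 0.4143 -0.175   0.3091] [[ 0.2928 -0.3495  0.067 ]]
brass [439.6361 289.6089] 404 [ 0.5085 -0.1591  0.3116] [[ 0.6935 -0.2891  0.067 ]]
brass [ 71.9016 299.8361] 61 [ 0.415  -0.1794  0.3131] [[ 0.2868 -0.3825  0.067 ]]
brass [394.5536 340.2426] 2791 [ 0.4982 -0.1702  0.3195] [[ 0.6654 -0.3654  0.067 ]]
```

View pics/w1.png

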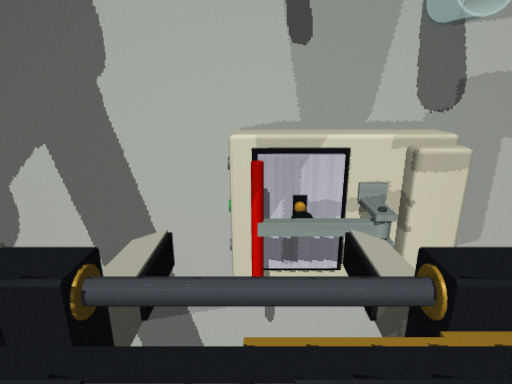

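The wrist view shows the red bar at columns 251–263 and rows 160–276, the lock arm at row 227, and the pin at (300,206). The grip point is near row 179, about 5 mm from the spot under the TCP. I descend and grip.

>>> send_rows([
  {"translation":[0.2,-0.1,3.5],"spin":0,"jaw":1},
  {"translation":[0.4,-0.1,7.5],"spin":0,"jaw":1},
  {"translation":[0.4,-0.1,11.5],"spin":0,"jaw":1},
  {"translation":[0.4,-0.1,14.5],"spin":0,"jaw":1},
  {"translation":[0.4,-0.1,15.3],"spin":0,"jaw":1},
])

```text
time: 1.65
tool_pos: [0.4629, -0.1967, 0.0705]
tool_rot: [-3.137, -0.004, 1.759]
contact_force: [-0.7, 0.4, -0.2]
opening: 0.0918
grip_force: 0.0
```

>>> send_rows([
  {"translation":[0,0,0],"spin":0,"jaw":0},
  {"translation":[0,0,0],"spin":0,"jaw":0},
  {"translation":[0,0,0],"spin":0,"jaw":0},
  {"translation":[0,0,0],"spin":0,"jaw":0},
  {"translation":[0,0,0],"spin":0,"jaw":0},
], force=10)

```text
time: 2.15
tool_pos: [0.4655, -0.1981, 0.0746]
tool_rot: [3.14, 0.001, 1.759]
contact_force: [-0.1, 0.6, -1.3]
opening: 0.0565
grip_force: 0.0
```

>>> send_rows([
  {"translation":[0,0,0],"spin":0,"jaw":0},
  {"translation":[0,0,0],"spin":0,"jaw":0},
  {"translation":[0,0,0],"spin":0,"jaw":0},
  {"translation":[0,0,0],"spin":0,"jaw":0},
  {"translation":[0,0,0],"spin":0,"jaw":0},
])

```text
time: 2.65
tool_pos: [0.465, -0.1978, 0.0737]
tool_rot: [-3.141, 0.0, 1.759]
contact_force: [-0.4, -0.2, 0.3]
opening: 0.0166
grip_force: 0.0
```

>>> send_rows([
  {"translation":[0,0,0],"spin":0,"jaw":0},
  {"translation":[0,0,0],"spin":0,"jaw":0},
  {"translation":[0,0,0],"spin":0,"jaw":0},
  {"translation":[0,0,0],"spin":0,"jaw":0},
  {"translation":[0,0,0],"spin":0,"jaw":0},
])

```text
time: 3.15
tool_pos: [0.4658, -0.1978, 0.0738]
tool_rot: [3.14, 0.001, 1.759]
contact_force: [5.2, 2.0, -0.6]
opening: 0.0117
grip_force: 10.0
```

>>> send_rows([
  {"translation":[0,0.19,-2.15],"spin":0,"jaw":0},
  {"translation":[0,0.77,-4.23],"spin":0,"jaw":0},
  {"translation":[0,1.71,-6.17],"spin":0,"jaw":0},
  {"translation":[0,2.98,-7.91],"spin":0,"jaw":0},
  {"translation":[0,4.54,-9.4],"spin":0,"jaw":0},
])

```text
time: 3.65
tool_pos: [0.5109, -0.1888, 0.1675]
tool_rot: [3.14, -0.0, 1.759]
contact_force: [10.9, 0.4, -15.7]
opening: 0.0115
grip_force: 10.0
```

>>> send_rows([
  {"translation":[0,1.8,-1.18],"spin":0,"jaw":0},
  {"translation":[0,3.79,-2.03],"spin":0,"jaw":0},
  {"translation":[0,5.9,-2.5],"spin":0,"jaw":0},
  {"translation":[0.05,8.05,-2.59],"spin":0,"jaw":0},
  {"translation":[0.05,10.19,-2.29],"spin":0,"jaw":0},
])

```text
time: 4.15
tool_pos: [0.6099, -0.1698, 0.1912]
tool_rot: [-3.141, 0.001, 1.759]
contact_force: [-1.0, -0.9, 0.4]
opening: 0.0114
grip_force: 10.0
```

>>> send_rows([
  {"translation":[0,2.04,0.68],"spin":0,"jaw":0},
  {"translation":[0,3.94,1.71],"spin":0,"jaw":0},
  {"translation":[0.05,5.62,3.07],"spin":0,"jaw":0},
  {"translation":[0.05,7.03,4.71],"spin":0,"jaw":0},
  {"translation":[0.05,7.6,5.5],"spin":0,"jaw":0},
])

```text
time: 4.65
tool_pos: [0.6848, -0.1551, 0.1339]
tool_rot: [-3.14, 0.0, 1.759]
contact_force: [-0.4, -0.5, -0.4]
opening: 0.0116
grip_force: 10.0
```

>>> send_rows([
  {"translation":[0,0.1,0.2],"spin":0,"jaw":0},
  {"translation":[0,0.3,0.6],"spin":0,"jaw":0},
  {"translation":[0,0.35,0.8],"spin":0,"jaw":0},
  {"translation":[0,0.35,0.8],"spin":0,"jaw":0},
  {"translation":[0,0.35,0.8],"spin":0,"jaw":0},
])

```text
time: 5.15
tool_pos: [0.6877, -0.1546, 0.1282]
tool_rot: [3.141, 0.0, 1.759]
contact_force: [3.0, -0.5, 0.4]
opening: 0.0118
grip_force: 10.0
```

>>> send_rows([
  {"translation":[0,0,0],"spin":0,"jaw":0.5},
  {"translation":[0,0,0],"spin":0,"jaw":0.5},
  {"translation":[0,0,0],"spin":0,"jaw":0.5},
  {"translation":[0,0,-1],"spin":0,"jaw":0.5},
  {"translation":[0,0,-4],"spin":0,"jaw":0.5},
])

```text
time: 5.65
tool_pos: [0.6859, -0.1539, 0.1651]
tool_rot: [-3.135, -0.003, 1.759]
contact_force: [0.2, 0.5, 0.2]
opening: 0.0443
grip_force: 0.0
```

```bash
python3 -c "
from h import *
plan([.518,-.228,.23],101)"
```

```text
t 5.65 at [ 0.6859 -0.1539  0.1651] yaw 100.78 F [0.2 0.5 0.2] open 0.0443 grip 0.0
shift cm [ -4.12 -17.92  -6.4 ] spin -0.22
```

>>> send_rows([
  {"translation":[0,0,-4],"spin":0,"jaw":0.6},
  {"translation":[-0.8,-3.5,-6.4],"spin":0,"jaw":0.6},
  {"translation":[-2,-8.3,-6.4],"spin":0,"jaw":0.6},
  {"translation":[-3.1,-13,-6.4],"spin":0,"jaw":0.6},
  {"translation":[-4.1,-17.5,-6.4],"spin":0,"jaw":0.6},
])

```text
time: 6.15
tool_pos: [0.5216, -0.2279, 0.2326]
tool_rot: [3.141, 0.001, 1.759]
contact_force: [0.4, -0.2, 0.2]
opening: 0.0551
grip_force: 0.0
```

>>> send_rows([
  {"translation":[0,-0.3,0],"spin":0,"jaw":0.6},
  {"translation":[0,-0.3,0],"spin":0,"jaw":0.6},
  {"translation":[0,-0.3,0],"spin":0,"jaw":0.6},
  {"translation":[0,-0.3,0],"spin":0,"jaw":0.6},
  {"translation":[0,-0.3,0],"spin":0,"jaw":0.6},
])

```text
time: 6.65
tool_pos: [0.5214, -0.2275, 0.2314]
tool_rot: [-3.142, -0.0, 1.76]
contact_force: [1.0, 0.5, 0.0]
opening: 0.055
grip_force: 0.0
```

```bash
cat > pin.py <<'E'
from h import *
import sys
np.set_printoptions(precision=4,suppress=True)
plan([.518,-.228,.23],101)
st=monitor.observe();p,d=read_camera("wrist");C=cam("wrist",st);n=sys.argv[1];np.savez(n+".npz",p=p,d=d)
cv2.imwrite(f"pics/{n}.png",p[:,:,::-1])
h=hsv(p);br=(h[...,0]>18)&(h[...,0]<32)&(h[...,1]>120)&(h[...,2]>70);br[235:]=0
for m,c,a in blobs(br,15):
    P,_=cloud(C,d,m);print("brass",c,a,P.mean(0),P[:,2].max(),onplane(C,c,.067))
# platen: points at z .058
allP=np.full(p.shape,np.nan);v,u=np.nonzero(d>0);allP[v,u]=C[2]+rays(C,np.c_[u,v])*d[v,u][:,None]
m=(abs(allP[...,2]-.058)<.004)&(h[...,2]>60);m[235:]=0
for b,c,a in blobs(m,400):
    cn=max(cv2.findContours(b.astype(np.uint8),0,1)[0],key=cv2.contourArea)
    q=onplane(C,cn[:,0],.058)[:,:2]
    r=cv2.minAreaRect((q*1000).astype(np.float32));print("platen",c,a,r)
E
python3 pin.py w2
```

```text
t 6.65 at [ 0.5214 -0.2275  0.2314] yaw 100.86 F [1.  0.5 0. ] open 0.055 grip 0.0
shift cm [ 0.01 -0.34  0.14] spin -0.14
brass [254.6818 171.1   ] 110 [ 0.517  -0.2239  0.0654] 0.06853758511947755 [[ 0.5169 -0.2235  0.067 ]]
platen [255.0569 173.6615] 9578 ((519.0484008789062, -233.17153930664062), (89.65426635742188, 128.654541015625), 11.197137832641602)
```

View pics/w2.png

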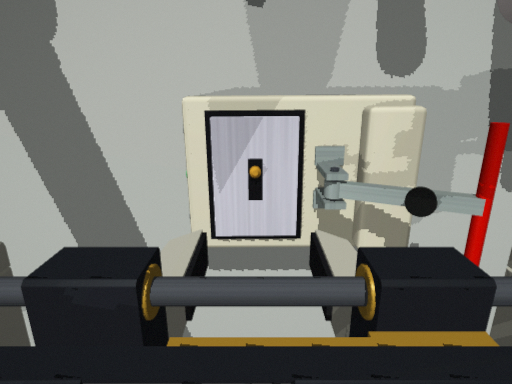

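The wrist view shows the lock arm lying open to the right, the platen centred at (255,174), and the pin at (255,171). The platen measures 89.7 x 128.7 mm at yaw 11.2°, matching the 90 x 130 mm given. Next I go to the cover.

>>> send_rows([
  {"translation":[4.6,1.2,0],"spin":0,"jaw":0.7},
  {"translation":[9.2,2.4,0],"spin":8,"jaw":0.7},
  {"translation":[13.8,3.6,0],"spin":16,"jaw":0.7},
  {"translation":[18.4,4.8,0],"spin":24,"jaw":0.7},
  {"translation":[23,6,0],"spin":32,"jaw":0.7},
])

```text
time: 7.2
tool_pos: [0.5364, 0.0062, 0.2316]
tool_rot: [3.141, 0.0, 1.209]
contact_force: [1.0, 0.7, -0.1]
opening: 0.0644
grip_force: 0.0
```

```bash
python3 -c "
from h import *
plan([.557,.262,.23],33)"
```

```text
t 7.2 at [0.5364 0.0062 0.2316] yaw 69.28 F [ 1.   0.7 -0.1] open 0.0644 grip 0.0
shift cm [24.65 -7.12  0.15] spin 36.28
```

>>> send_rows([
  {"translation":[4.6,-1.3,0],"spin":8,"jaw":0.7},
  {"translation":[9.2,-2.6,0],"spin":16,"jaw":0.7},
  {"translation":[13.8,-4,0],"spin":24,"jaw":0.7},
  {"translation":[18.4,-5.3,0],"spin":32,"jaw":0.7},
  {"translation":[23,-6.6,0],"spin":36,"jaw":0.7},
])

```text
time: 7.7
tool_pos: [0.5543, 0.2401, 0.2314]
tool_rot: [3.141, 0.0, 0.581]
contact_force: [2.3, -0.2, 0.1]
opening: 0.0643
grip_force: 0.0
```

```bash
python3 - <<'E'
from h import *
np.set_printoptions(precision=4,suppress=True)
plan([.557,.262,.23],33)
st=monitor.observe();p,d=read_camera("wrist");C=cam("wrist",st);np.savez("w3.npz",p=p,d=d)
cv2.imwrite("pics/w3.png",p[:,:,::-1])
o=orange(p);o[240:]=0
for m,c,a in blobs(o,80):
    P,uv=cloud(C,d,m);t=abs(P[:,2]-.062)<.006
    r=cv2.minAreaRect((onplane(C,uv[t],.062)[:,:2]*1000).astype(np.float32))
    print("grip",c,a,np.mean(P[t],0),r)
h=hsv(p);b=(h[...,2]<50);b[240:]=0
for m,c,a in blobs(b,800):
    P,uv=cloud(C,d,m);t=abs(P[:,2]-.022)<.006
    if t.sum()<300: continue
    (q,r)=cv2.minEnclosingCircle((onplane(C,uv[t],.022)[:,:2]*1000).astype(np.float32));print("disc",c,a,q,r)
E
```

```text
t 7.7 at [0.5543 0.2401 0.2314] yaw 33.3 F [ 2.3 -0.2  0.1] open 0.0643 grip 0.0
shift cm [ 1.43 -1.69  0.14] spin 0.3
grip [390.8897  80.8131] 1605 [0.703  0.1803 0.0616] ((702.0162963867188, 180.83387756347656), (54.894500732421875, 17.51861572265625), 37.69270706176758)
grip [245.8753 160.4279] 874 [0.5579 0.2581 0.0619] ((557.0638427734375, 258.3403625488281), (55.316898345947266, 15.079656600952148), 33.254066467285156)
disc [247.6563 152.8508] 3727 (556.65234375, 257.58203125) 44.75043487548828
```

View pics/w3.png

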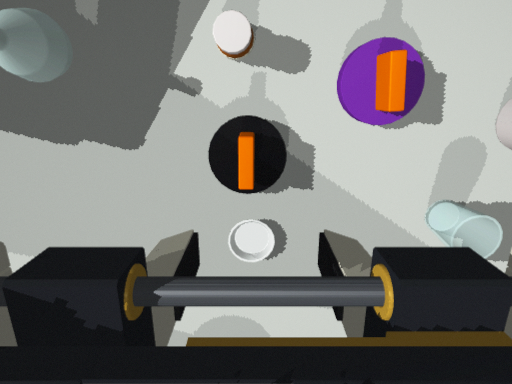

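The wrist view shows the black cover with its orange grip at (247,155), the dish at (251,240), the jar at (232,33), and a purple look-alike at (381,80). The cover's disc radius is 44.8 mm and its grip is 55 x 15 mm at z = 0.062, as given.

>>> send_rows([
  {"translation":[0.6,-0.7,4],"spin":0,"jaw":0.7},
  {"translation":[1.2,-1.35,8],"spin":0,"jaw":0.7},
  {"translation":[1.2,-1.35,12],"spin":0,"jaw":0.7},
  {"translation":[1.2,-1.35,15],"spin":0,"jaw":0.7},
  {"translation":[1.2,-1.35,16],"spin":0,"jaw":0.7},
])

```text
time: 8.25
tool_pos: [0.5547, 0.2556, 0.0677]
tool_rot: [-3.14, 0.006, 0.587]
contact_force: [0.1, 0.3, 0.6]
opening: 0.0643
grip_force: 0.0
```

>>> send_rows([
  {"translation":[0,0,1.5],"spin":0,"jaw":0.7},
  {"translation":[0,0,3],"spin":0,"jaw":0.7},
  {"translation":[0,0,4.1],"spin":0,"jaw":0.7},
  {"translation":[0,0,4.1],"spin":0,"jaw":0},
  {"translation":[0,0,4.1],"spin":0,"jaw":0},
], force=35)

```text
time: 8.75
tool_pos: [0.5574, 0.256, 0.0313]
tool_rot: [3.141, -0.001, 0.586]
contact_force: [-0.9, 0.1, 0.4]
opening: 0.0529
grip_force: 0.0
```

>>> send_rows([
  {"translation":[0,0,0],"spin":0,"jaw":0},
  {"translation":[0,0,0],"spin":0,"jaw":0},
  {"translation":[0,0,0],"spin":0,"jaw":0},
  {"translation":[0,0,0],"spin":0,"jaw":0},
  {"translation":[0,0,0],"spin":0,"jaw":0},
])

```text
time: 9.25
tool_pos: [0.5568, 0.256, 0.0309]
tool_rot: [-3.141, -0.0, 0.586]
contact_force: [-1.6, 1.2, 1.6]
opening: 0.0154
grip_force: 35.0
```

>>> send_rows([
  {"translation":[0,0,0],"spin":0,"jaw":0},
  {"translation":[0,0,0],"spin":0,"jaw":0},
  {"translation":[0,0,0],"spin":0,"jaw":0},
  {"translation":[0,0,0],"spin":0,"jaw":0},
  {"translation":[0,0,0],"spin":0,"jaw":0},
])

```text
time: 9.75
tool_pos: [0.5568, 0.256, 0.0308]
tool_rot: [-3.141, -0.0, 0.586]
contact_force: [-2.7, 2.3, 5.1]
opening: 0.0159
grip_force: 35.0
```

>>> send_rows([
  {"translation":[0,0,-1.5],"spin":0,"jaw":0},
  {"translation":[0,0,-5],"spin":0,"jaw":0},
  {"translation":[0,0,-9.5],"spin":0,"jaw":0},
  {"translation":[0,0,-14],"spin":0,"jaw":0},
  {"translation":[0,0,-18],"spin":0,"jaw":0},
])

```text
time: 10.25
tool_pos: [0.5569, 0.2552, 0.2118]
tool_rot: [3.141, 0.001, 0.586]
contact_force: [1.5, 0.1, -3.3]
opening: 0.0156
grip_force: 35.0
```

```bash
python3 -c "
from h import *
plan([.5188,-.2385,.21],11.2)"
```

```text
t 10.25 at [0.5569 0.2552 0.2118] yaw 33.56 F [ 1.5  0.1 -3.3] open 0.0156 grip 34.984697699546814
shift cm [-30.46  39.03   0.23] spin 22.36
```

>>> send_rows([
  {"translation":[-1.8,2.3,0],"spin":0,"jaw":0},
  {"translation":[-4.5,5.8,0],"spin":0,"jaw":0},
  {"translation":[-7.3,9.4,0],"spin":0,"jaw":0},
  {"translation":[-10.1,13,0],"spin":0,"jaw":0},
  {"translation":[-13,16.7,0],"spin":0,"jaw":0},
])

```text
time: 10.75
tool_pos: [0.5402, 0.0427, 0.2096]
tool_rot: [-3.142, 0.002, 0.586]
contact_force: [0.4, 0.6, -3.1]
opening: 0.0158
grip_force: 35.0
```

>>> send_rows([
  {"translation":[-2.8,3.6,0],"spin":0,"jaw":0},
  {"translation":[-5.6,7.2,0],"spin":0,"jaw":0},
  {"translation":[-8.4,10.8,0],"spin":0,"jaw":0},
  {"translation":[-11.2,14.4,0],"spin":0,"jaw":0},
  {"translation":[-13.5,17.3,0],"spin":0,"jaw":0},
])

```text
time: 11.25
tool_pos: [0.5231, -0.177, 0.2096]
tool_rot: [-3.141, 0.002, 0.585]
contact_force: [1.0, -0.8, -2.4]
opening: 0.0158
grip_force: 35.0
```

>>> send_rows([
  {"translation":[-1.8,2.4,0],"spin":7.5,"jaw":0},
  {"translation":[-3,4,0],"spin":15,"jaw":0},
  {"translation":[-4,5,0],"spin":22.4,"jaw":0},
  {"translation":[-4,5,0],"spin":22.4,"jaw":0},
  {"translation":[-4,5,0],"spin":22.4,"jaw":0},
])

```text
time: 11.75
tool_pos: [0.5179, -0.2378, 0.2097]
tool_rot: [-3.14, 0.001, 0.197]
contact_force: [-0.4, 0.1, -2.9]
opening: 0.0158
grip_force: 35.0
```

```bash
python3 - <<'E'
from h import *
np.set_printoptions(precision=4,suppress=True)
plan([.5188,-.2385,.116],11.2)
st=monitor.observe();p,d=read_camera("wrist");C=cam("wrist",st)
im=p[:,:,::-1]
s,_=read_camera("side")
cv2.imwrite("pics/w4.png",np.hstack([cv2.resize(im,(400,300)),cv2.resize(s[40:190,190:390,::-1],(400,300))]))
h=hsv(p)
for m,c,a in blobs(orange(p),80):
    P,uv=cloud(C,d,m);print(c,a,(P.mean(0)-st["tool_pos"]),P[:,2].min(),P[:,2].max())
E
```

```text
t 11.75 at [ 0.5179 -0.2378  0.2097] yaw 11.3 F [-0.4  0.1 -2.9] open 0.0158 grip 34.98495697975159
shift cm [0.08 0.1  9.37] spin 0.1
[258.3187 236.6469] 2846 [0.0189 0.0048 0.0264] 0.20023394325924462 0.288677908092361
[257.4918 316.6808] 730 [-0.0195 -0.0024  0.0309] 0.0006422056463666892 0.2429717758790213
```

View pics/w4.png

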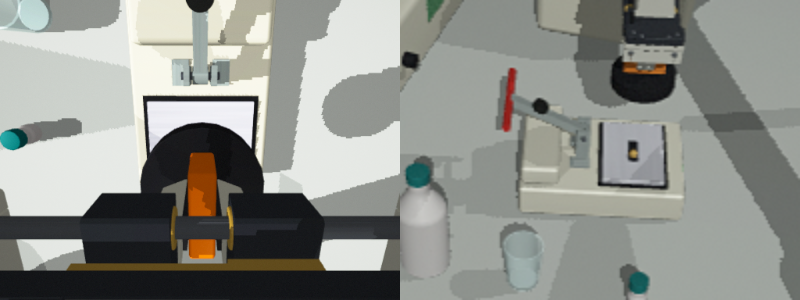

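The wrist half shows the cover held level with its front rim over the platen. The side half shows the lock arm open, with its bar at upper left, and the pin in the clear at (633,148). I measure the cover's offset in the grip.

```bash
python3 - <<'E'
from h import *
from scipy.optimize import least_squares
np.set_printoptions(precision=4,suppress=True)
st=monitor.observe();p,d=read_camera("wrist");C=cam("wrist",st)
H=get_calibration("wrist")["hand_eye"];K=C[0]
CT=(K,H[:3,:3],H[:3,3])
zt=.0308-.022
b=(hsv(p)[...,2]<45).astype(np.uint8)
b[:, :150]=0;b[:,370:]=0;b[235:]=0
pts=[]
for u in range(195,320,3):   # topmost dark pixel whose depth is the disc's
    for v in range(130,235):
        if b[v,u] and .15<d[v,u]<.22: pts.append((u,v-.5));break
q=onplane(CT,pts,zt)[:,:2]*1000
f=lambda x:np.hypot(q[:,0]-x[0],q[:,1]-x[1])-45
r=least_squares(f,[0,0],loss="soft_l1");print(len(q),r.x,np.abs(r.fun).mean(),pts[::8])
E
```

```text
42 [ 2.3586 -0.8045] 0.5626034907507316 [(195, 191.5), (219, 168.5), (243, 158.5), (267, 157.5), (291, 164.5), (315, 183.5)]
```

>>> send_rows([
  {"translation":[0,0,3],"spin":0,"jaw":0},
  {"translation":[0,0,6],"spin":0,"jaw":0},
  {"translation":[0,0,8.5],"spin":0,"jaw":0},
  {"translation":[0,0,10],"spin":0,"jaw":0},
  {"translation":[0,0,10],"spin":0,"jaw":0},
])

```text
time: 12.4
tool_pos: [0.5173, -0.2363, 0.1084]
tool_rot: [-3.138, 0.004, 0.197]
contact_force: [-0.3, -0.0, -3.0]
opening: 0.0157
grip_force: 35.0
```

>>> send_rows([
  {"translation":[0,0,0.3],"spin":0,"jaw":0},
  {"translation":[0,0,0.6],"spin":0,"jaw":0},
  {"translation":[0,0,0.9],"spin":0,"jaw":0},
  {"translation":[0,0,1.1],"spin":0,"jaw":0},
  {"translation":[0,0,1.1],"spin":0,"jaw":0},
])

```text
time: 12.9
tool_pos: [0.5183, -0.2378, 0.0996]
tool_rot: [3.142, 0.0, 0.195]
contact_force: [0.2, 0.7, -3.0]
opening: 0.0157
grip_force: 35.0
```

>>> send_rows([
  {"translation":[0,0,0.1],"spin":0,"jaw":0},
  {"translation":[0,0,0.2],"spin":0,"jaw":0},
  {"translation":[0,0,0.25],"spin":0,"jaw":0},
  {"translation":[0,0,0.25],"spin":0,"jaw":0},
  {"translation":[0,0,0.25],"spin":0,"jaw":0},
])

```text
time: 13.4
tool_pos: [0.5186, -0.238, 0.0977]
tool_rot: [3.141, -0.001, 0.195]
contact_force: [-1.6, -0.1, 3.5]
opening: 0.0158
grip_force: 35.0
```

It makes contact on the pin tip, with the underside at about 67 mm. I slide along the slot towards +y, which is tool -y.

>>> send_rows([
  {"translation":[0,-0.2,0],"spin":0,"jaw":0},
  {"translation":[0,-0.4,0],"spin":0,"jaw":0},
  {"translation":[0,-0.6,0],"spin":0,"jaw":0},
  {"translation":[0,-0.8,0],"spin":0,"jaw":0},
  {"translation":[0,-1,0],"spin":0,"jaw":0},
])

```text
time: 13.9
tool_pos: [0.5155, -0.2268, 0.0961]
tool_rot: [-3.139, 0.002, 0.195]
contact_force: [0.7, 0.1, -3.7]
opening: 0.0158
grip_force: 35.0
```

>>> send_rows([
  {"translation":[0,-0.05,0],"spin":0,"jaw":0},
  {"translation":[0,-0.1,0],"spin":0,"jaw":0},
  {"translation":[0,-0.15,0],"spin":0,"jaw":0},
  {"translation":[0,-0.2,0],"spin":0,"jaw":0},
  {"translation":[0,-0.2,0],"spin":0,"jaw":0},
])

```text
time: 14.4
tool_pos: [0.516, -0.226, 0.0971]
tool_rot: [-3.141, 0.0, 0.195]
contact_force: [0.2, -0.1, -3.2]
opening: 0.0159
grip_force: 35.0
```

The contact force is gone, so the hole is over the pin. I lower gently while continuing slightly towards the measured pin position.

>>> send_rows([
  {"translation":[0,-0.1,0],"spin":0,"jaw":0},
  {"translation":[0,-0.2,0],"spin":0,"jaw":0},
  {"translation":[0,-0.2,0.1],"spin":0,"jaw":0},
  {"translation":[0,-0.2,0.2],"spin":0,"jaw":0},
  {"translation":[0,-0.2,0.2],"spin":0,"jaw":0},
])

```text
time: 14.9
tool_pos: [0.5159, -0.2243, 0.0952]
tool_rot: [3.141, -0.0, 0.195]
contact_force: [0.8, 0.8, -2.9]
opening: 0.0158
grip_force: 35.0
```

>>> send_rows([
  {"translation":[0,0,0.1],"spin":0,"jaw":0},
  {"translation":[0,0,0.2],"spin":0,"jaw":0},
  {"translation":[0,0,0.2],"spin":0,"jaw":0},
  {"translation":[0,0,0.2],"spin":0,"jaw":0},
  {"translation":[0,0,0.2],"spin":0,"jaw":0},
])

```text
time: 15.4
tool_pos: [0.5162, -0.2246, 0.0933]
tool_rot: [3.14, -0.001, 0.195]
contact_force: [2.9, -2.6, -3.1]
opening: 0.0158
grip_force: 35.0
```

>>> send_rows([
  {"translation":[0.05,0.1,0],"spin":0,"jaw":0},
  {"translation":[0.05,0.1,0.1],"spin":0,"jaw":0},
  {"translation":[0.05,0.1,0.2],"spin":0,"jaw":0},
  {"translation":[0.05,0.1,0.25],"spin":0,"jaw":0},
  {"translation":[0.05,0.1,0.25],"spin":0,"jaw":0},
])

```text
time: 15.9
tool_pos: [0.5163, -0.225, 0.0905]
tool_rot: [-3.142, 0.0, 0.195]
contact_force: [1.6, -1.8, -3.0]
opening: 0.016
grip_force: 35.0
```

>>> send_rows([
  {"translation":[0,0,0.1],"spin":0,"jaw":0},
  {"translation":[0,0,0.2],"spin":0,"jaw":0},
  {"translation":[0,0,0.2],"spin":0,"jaw":0},
  {"translation":[0,0,0.2],"spin":0,"jaw":0},
  {"translation":[0,0,0.2],"spin":0,"jaw":0},
])

```text
time: 16.4
tool_pos: [0.5163, -0.225, 0.0888]
tool_rot: [3.141, -0.0, 0.195]
contact_force: [0.4, -0.7, 1.4]
opening: 0.0155
grip_force: 35.0
```

On the raised platen now, with the underside at 58 mm. Next I press it down.

>>> send_rows([
  {"translation":[0,0,0.1],"spin":0,"jaw":0},
  {"translation":[0,0,0.2],"spin":0,"jaw":0},
  {"translation":[0,0,0.3],"spin":0,"jaw":0},
  {"translation":[0,0,0.4],"spin":0,"jaw":0},
  {"translation":[0,0,0.5],"spin":0,"jaw":0},
])

```text
time: 16.9
tool_pos: [0.5164, -0.225, 0.0842]
tool_rot: [3.141, -0.0, 0.195]
contact_force: [-1.3, -0.2, 8.0]
opening: 0.0156
grip_force: 35.0
```

>>> send_rows([
  {"translation":[0,0,0.1],"spin":0,"jaw":0},
  {"translation":[0,0,0.2],"spin":0,"jaw":0},
  {"translation":[0,0,0.2],"spin":0,"jaw":0},
  {"translation":[0,0,0.2],"spin":0,"jaw":0},
  {"translation":[0,0,0.2],"spin":0,"jaw":0},
])

```text
time: 17.4
tool_pos: [0.5164, -0.225, 0.0828]
tool_rot: [3.141, -0.0, 0.195]
contact_force: [-3.4, 0.6, 11.7]
opening: 0.016
grip_force: 35.0
```

>>> send_rows([
  {"translation":[0,0,0.1],"spin":0,"jaw":0},
  {"translation":[0,0,0.1],"spin":0,"jaw":0},
  {"translation":[0,0,0.1],"spin":0,"jaw":0},
  {"translation":[0,0,0.1],"spin":0,"jaw":0},
  {"translation":[0,0,0.1],"spin":0,"jaw":0},
])

```text
time: 17.9
tool_pos: [0.5164, -0.225, 0.0828]
tool_rot: [3.141, -0.001, 0.195]
contact_force: [-5.4, 2.3, 19.0]
opening: 0.0156
grip_force: 35.0
```

```bash
python3 - <<'E'
from h import *
plan([.5188,-.2385,.116],11.2)
p,_=read_camera("side");q,_=read_camera("scene")
f=lambda a:cv2.resize(a[:,:,::-1],(400,300),interpolation=cv2.INTER_CUBIC)
cv2.imwrite("pics/end.png",np.vstack([np.hstack([f(p[60:165,230:370]),f(q[95:200,130:270])]),np.hstack([f(p),f(q)])]))
E
```

```text
t 17.9 at [ 0.5164 -0.225   0.0828] yaw 11.18 F [-5.4  2.3 19. ] open 0.0156 grip 34.98832046985626
shift cm [-0.03  1.37 -3.32] spin -0.02
```

View pics/end.png

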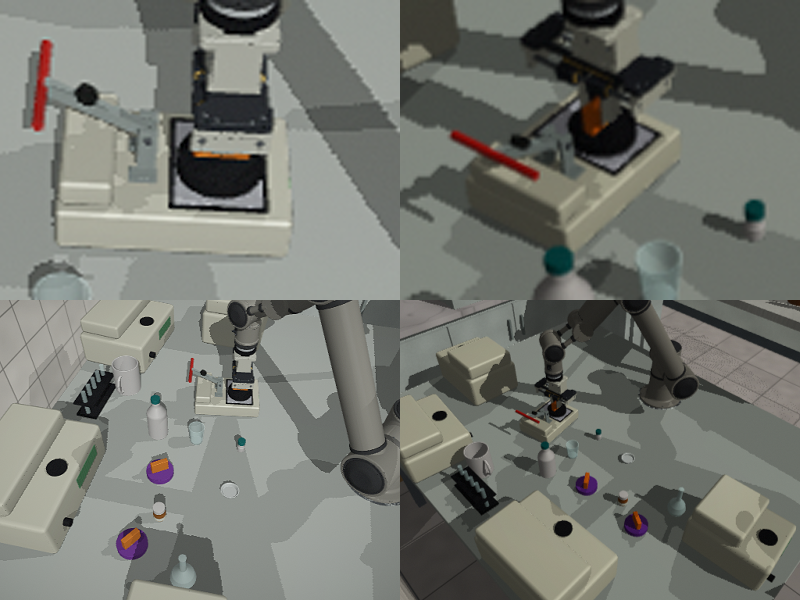

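The cover lies flat on the platen at (220,165), the lock arm is open at (40,85), and the other things are undisturbed. The last 1 mm of push raised the force by 7 N without any sinking, so the platen is on its stop.

```bash
python3 -c "
from cell import job
print(job.hand_in())"
```

```text
the job is handed in; nothing more can be done
None
```

The job is handed in: the lock arm is fully open, and the cover is seated on the pin with the platen on its stop, still held down with about 19 N. The cameras showed the other things still in place, and it took about 18 s of the 72 s allowed.

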